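# Start a dry leak test on a watch: mains rocker, chamber lid, start key

## Robot

A 6-joint arm with a two-finger parallel gripper is mounted at the origin on a cart in front of the work surface, level with it; the furniture and walls round the work are solid. World frame = base frame: x ahead of the robot, y to its left, z up, the work surface at z = 0. Lengths are in m, angles in rad, forces in N, time in s.
With the tool pointing down it reaches from about 0.4 to 0.825 m from the base axis. Payload 7 kg.
Tool frame: the origin (TCP) lies at the very end of the fingers, on their centre line; the grasp point (between the pads) lies 19 mm behind it; z points along the fingers, y is the line along which they close (so a half turn about z gives the same grasp; the last joint's range is limited). The gripper opens to 88 mm and grips with 3 to 60 N. Pads are 19 mm wide; open, the fingers measure 130 mm over their backs; the gripper's body (78 mm by 193 mm) begins 47 mm behind the grasp point.
Start: joints at [-0.993, 0.359, 0.012, 0, -1.224, -0.288], TCP at [0.193, -0.647, 0.227] pointing down, gripper open.
Joint ranges: [-3.07, 3.07], [-1.43, 2.12], [-1.02, 1.25], [-3.03, 1.67], [-3.05, -0], [-3.03, 3.03]. Speed limits (rad/s): [2.39, 2.39, 3.01, 3.14, 3.14, 3.14].

## Interface

Orientations are given as [roll, pitch, yaw] about the fixed x, y, z axes, in that order (R = Rz(yaw) Ry(pitch) Rx(roll)).
In Python, from station import arm, grab_frame gives the robot as it stands.
- The arm moves only by the tool jog_arm, never from a script. Its argument "deltas" is a list that holds one entry, the list of rows, each a list of 4 numbers: the shift along the tool's x, y, z in units of 60 mm (1.0 is 60 mm), then the turn about the tool's z in units of 5 degrees (1.0 is 5 degrees). A call has 1 to 8 rows; each row is the pose to reach, as a shift and turn from the pose commanded when the call began, along the tool's axes at that moment; what a row does not reach only later rows make up. A row lasts 1/8 s, in which the tool goes at most 62.5 mm and 10.7 degrees, less where a joint would pass 70% of its speed; a pose out of reach is approached as far as the arm can. A call with a gripper value outside its range is refused whole. "grip" is the finger opening in mm, from 0 to 87.6, set as the call begins (left out, the last holds). The fingers move at their own pace and stop on an object; "squeeze" is the grip in N (left out, the last holds). Time passes only in rows, so rows that repeat a pose let the fingers close. It gives the time, the measured TCP pose, the force, the opening and the grip force at its end, in the units of the state.
- arm.get_state(): the state, without advancing time (a new reading comes with each control period).
- grab_frame(name): name is "scene" or "top" or "wrist"; returns a dict with "img" (400x640x3 uint8, red, green, blue), "vfov" (degrees; the focal length in pixels is half the picture's height over the tangent of half this angle, whatever the lens; pixels are square), "cx", "cy" (the principal point, pixels), "dist_coeffs" ([k1, k2, p1, p2, k3] as OpenCV has them; the pictures are not rectified), "xyz" and "rotation" of the camera in the world. Camera axes: x right, y down, z forward; pixel columns grow to the right and rows downward; lengths in m; the calibration is good to about 2 mm. A picture is of the moment at which its call begins. There is no depth.
- arm.job_done(): hands the job in; it is judged then, once.
The state is a dict: "t": time; "q": joint angles; "qd": joint speeds; "joint_efforts": joint torques, N m; "eef_pos": TCP position; "ee_rot": TCP orientation; "force": force on the tool from outside, world axes, zero at the start; "moment": the same for the moment, N m; "width": finger opening in m; "gripper_force": force on a finger pad.
Only numpy, scipy, OpenCV 4.12 (cv2) and the standard library are available. Lean on these libraries where they do the work, as an engineer would, in place of code of your own. Each camera call takes 0.05 s, during which the arm holds its last target. There are 200 camera calls.

## Task

The watch already lies in the chamber of the dry leak tester. Using only closed fingers, first switch the tester on by pressing down the raised far end of its black mains rocker, so that it zeroes itself with the chamber open; then push the clear chamber lid down by its front metal bar until the catch snaps over its hook and holds it shut; last, press the green start key all the way in and let it go. Press gently, grip and lift nothing, and leave the other keys and the things lying around where they are.

Things in the scene. Friction and masses are not known exactly. Their poses are not given: they have to be found in the camera images.
- leak_tester: bench leak tester for watches, fixed; grey case 260 mm deep, 300 wide. Origin: middle of its underside; x points to its back, y to its left, z up. Key panel in front slopes 15.5 degrees up to a flat deck 66 mm high. Mains rocker on the deck at (0, -90) mm, tilted display behind it (from x = 60, up to 110 high), chamber at (45, 55), catch housing at x -20 to -40, y 30 to 80, up to 91 high
- mains_rocker (a joint): black mains rocker, 48 mm long (along the tester's x), 24 wide, glossy, top face a shallow V of two wings; pivot in the middle at (0, -90, 74.5) mm in the tester's frame, in a flat frame 69 mm high: 0 = off (near wing down, far wing raised), 0.36 rad = on (far wing down and level). It snaps over half way and stays either way; pressing the far wing over takes 2 to 3 N and 5 mm
- rocker_far_end (a point): middle of the far wing's top face (marked with a white bar), 15 mm from the pivot line along the wing: the place to press, straight down and not over the pivot. 82 mm above the bench while off, 77 mm when on. Off, it lies at (14, -90) mm in the tester's frame and the wing rises 0.36 rad to its far end, 24 mm from the pivot line; on, at (16, -90) mm
- chamber_lid (a joint): lid hinge, along the tester's y at its back edge, (98, 55, 92) mm in the tester's frame: 0 = shut, grows as the front edge rises (0.75 to 1.05 rad at the start). Sprung: it rises again unless caught. Caught it rests at 0 to 0.02 rad; end stop at -0.012, 1 to 2 mm below the snap. Pushing the bar down takes 1 to 2 N, about 4 N through the catch
- lid_bar (a point): middle of the top face (black rubber strip) of the 21 x 104 x 16 mm aluminium bar on the lid's front edge: the place to push. 107 mm from the hinge line, 11 mm above the hinge in the lid's frame; its z is the lid's outward normal, its x points to the hinge. Shut, it is 103 mm above the bench. The lid is clear, 104 mm wide, and ends 117 mm from the hinge
- lid_hinge (a point): middle of the lid's hinge line; moves with the lid, axes as lid_bar
- lid_catch (a joint): sliding sprung pawl in front of the lid: 0 = home (sprung over the hook, or waiting), up to 0.009 m = pushed back towards the operator, which frees the lid. The hook under the lid's bar pushes it back by itself on the way down
- start_key (a joint): green square start key, 24 x 24 mm, 8 mm proud of the sloping panel, second from the right: 0 = out, 0.005 m = fully in; sprung, 1.2 N to start, 4.2 N at the stop; it moves square to the panel
- start_key_top (a point): middle of the top face of the green start key; its z points out of the panel. At (-89, -30, 62) mm in the tester's frame. The neighbours' middles lie 65 mm (red, right) and 70 mm (blue, left) away
- stop_key (a joint): red stop key, same make, rightmost of the row: 0 = out. Not to be pressed
- feed_key (a joint): blue key, same make, left of the green one: 0 = out. Not to be pressed
- print_key (a joint): white key, same make, leftmost: 0 = out. Not to be pressed
- parts_jar: small glass jar with black lid, diameter 45 mm, 56 mm high, loose on the bench just right of the tester; origin under its middle
- loupe: black eye loupe, 33 x 41 x 34 mm, loose on the bench right of the tester; origin under its middle
- screwdriver: small precision screwdriver with blue band, 84 mm long, 10 mm thick, loose on the bench left of the tester; origin under its middle
- tweezers: steel tweezers, 125 mm long, 12 mm wide, 8 mm high, loose on the bench left of the tester, beyond the screwdriver; origin under the middle

How it is judged:
By the outcome, as a careful person would: the job done as asked, in the order asked, and still so for the second after the job is handed in, with the robot touching nothing.
It also fails if it takes over 53 s, if anything falls off the work surface, if the arm or the gripper's body presses on something with over 40 N, if the wrist force passes 120 N, or if a joint passes its speed limit or range.

## Working session

There is one attempt and no reset: what is moved stays moved. The work goes in short steps, Python scripts to look and compute and a tool call to move; the robot and the scene stay as the last step left them, time stands still between calls to the robot, and variables do not carry over. Pictures are saved under pics/ and viewed, at most 10 in all, crops included, and the job is handed in when it is done.

Besides the shell and the picture viewer there is one more tool, called after "Emit:" in YAML: its name, and indented under it one key for each argument. jog_arm: Moves the arm, as the interface text tells. Its arguments: {"type":"object","properties":{"deltas":{"type":"array"},"grip":{"type":"number"},"squeeze":{"type":"number"}},"required":["deltas"]}

```bash
mkdir -p pics
cat > h.py <<'E'
import numpy as np, cv2, json
from station import arm, grab_frame
def snap(n,f):
    d=grab_frame(n); cv2.imwrite(f'pics/{f}.png',cv2.cvtColor(d['img'],cv2.COLOR_RGB2BGR))
    json.dump({k:np.asarray(v).tolist() for k,v in d.items() if k!='img'},open(f'pics/{f}.json','w')); return d
def cam(f):
    d=json.load(open(f'pics/{f}.json')); fl=200/np.tan(np.radians(d['vfov'])/2)
    return np.array([[fl,0,d['cx']],[0,fl,d['cy']],[0,0,1]]),np.array(d['dist_coeffs']),np.array(d['xyz']),np.array(d['rotation'])
def proj(f,P):
    K,D,t,R=cam(f); r=cv2.Rodrigues(R.T)[0]
    return cv2.projectPoints(np.array(P,float).reshape(-1,1,3),r,-R.T@t,K,D)[0].reshape(-1,2)
E
python3 - <<'E'
from h import *
for n in("top","scene"):
    d=snap(n,n+'0'); print({k:v for k,v in d.items() if k!='img'})
print(arm.get_state())
E
```

```text
{'vfov': 57.43612529017881, 'cx': 323.6503539520046, 'cy': 203.18807322454524, 'dist_coeffs': array([-0.05352924,  0.        ,  0.        ,  0.        ,  0.        ]), 'xyz': array([0.45610808, 0.09189472, 1.0046379 ]), 'rotation': array([-3.01959943, -0.02965939, -1.58340923])}
{'vfov': 54.92837930805465, 'cx': 317.0905188875314, 'cy': 205.76679213109554, 'dist_coeffs': array([-0.03462346,  0.        ,  0.        ,  0.        ,  0.        ]), 'xyz': array([0.23228943, 0.71748168, 0.56142787]), 'rotation': array([-2.16580659,  0.0164392 , -2.6361638 ])}
{'t': 0.1, 'q': array([-9.92910801e-01,  3.59337306e-01,  1.11472384e-02, -2.91828930e-04,
       -1.22409718e+00, -2.88118306e-01]), 'qd': array([ 0.00143804, -0.00174543,  0.00129098,  0.00163939, -0.00038337,
       -0.00143938]), 'joint_efforts': array([-9.62076811e-04, -5.84166133e+01,  2.93753654e+01,  7.01559126e+00,
        1.01581856e-02, -6.52761241e-05]), 'eef_pos': array([ 0.19272264, -0.64644737,  0.22570372]), 'ee_rot': array([ 3.14008522e+00, -1.60638626e-04, -2.85192468e+00]), 'force': array([-0.17368064,  0.69182459, -0.28417537]), 'moment': array([ 0.01434408, -0.00128938, -0.046708  ]), 'gripper_force': 0.0, 'width': 0.0873858765453027}
```

View pics/top0.png

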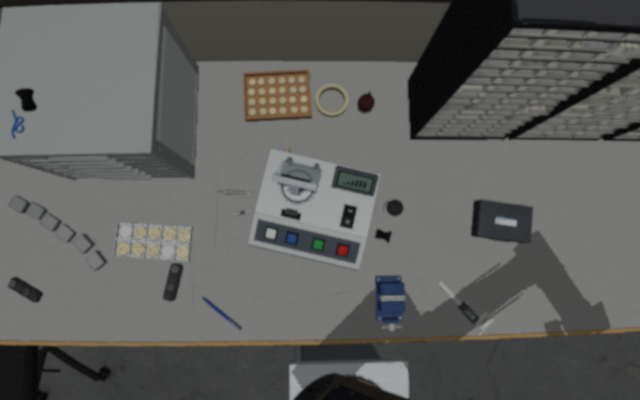

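View pics/scene0.png

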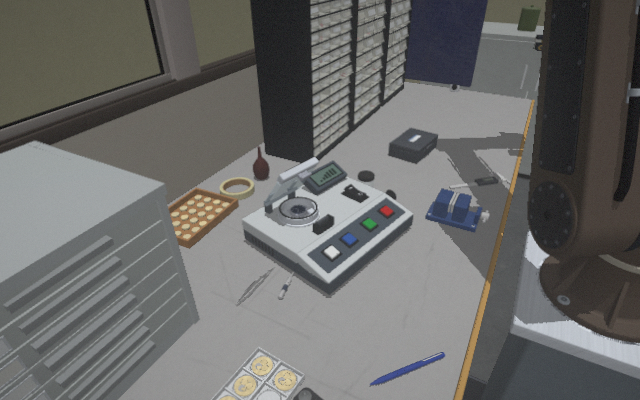

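The top view shows the tester at about (315,208), turned slightly, with its keys at (271,233), (292,239), (318,244) and (343,250) and the rocker at (349,216). The lid is open. The scene view shows it from the left. Next I'll enlarge crops of both.

```bash
sed -i "s/,np.array(d\['rotation'\])/,Rot.from_euler('xyz',d['rotation']).as_matrix()/; 1a from scipy.spatial.transform import Rotation as Rot" h.py
python3 - <<'E'
import cv2
a=cv2.imread('pics/top0.png')[140:280,235:395]; cv2.imwrite('pics/c1.png',cv2.resize(a,None,fx=4.25,fy=4.25,interpolation=cv2.INTER_CUBIC))
a=cv2.imread('pics/scene0.png')[150:300,235:420]; cv2.imwrite('pics/c2.png',cv2.resize(a,None,fx=4,fy=4,interpolation=cv2.INTER_CUBIC))
E
```

```text
(no output)
```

View pics/c1.png

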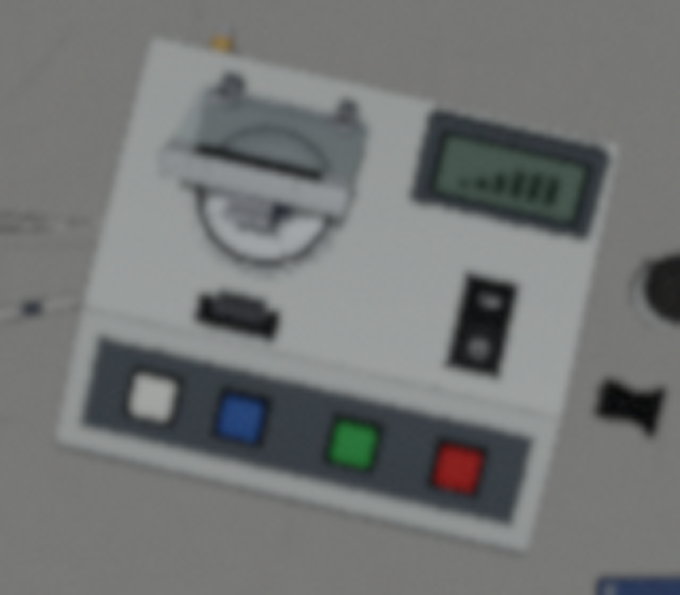

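View pics/c2.png

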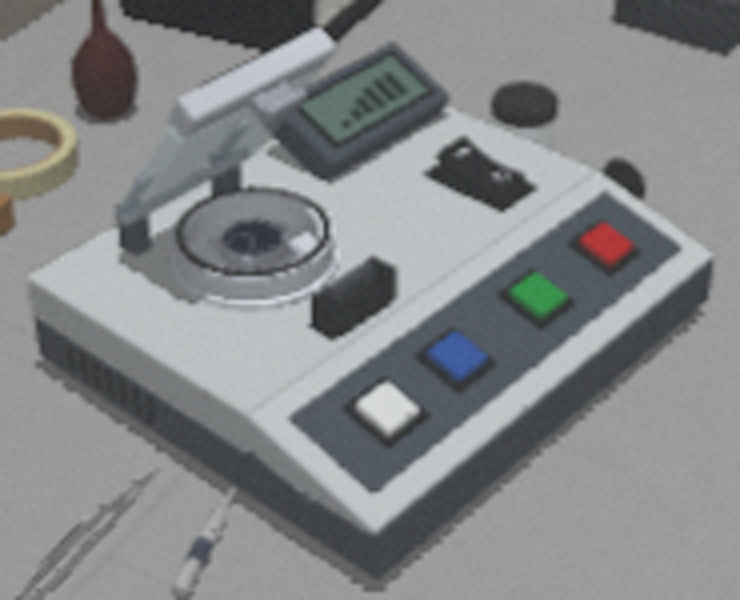

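The crops give the keys and the rocker frame. Top crop: green (355,443), red (459,468), blue (242,417), rocker frame (482,324). Scene crop: green (539,295), red (607,244), blue (457,355), rocker frame (481,175). The front face of the raised bar runs from (182,110) to (333,45) in the scene crop.

```bash
cat > fit.py <<'E'
from h import *
from scipy.optimize import least_squares
G=[-89,-30,62];Rd=[-89,-95,62];B=[-89,40,62];K=[0,-90,69]
M=np.array([G,Rd,B,K,[130,150,66],[130,-150,66]])/1000
t=np.array([[355,443],[459,468],[242,417],[482,324],[152,38],[617,145]])/4.25+[235,140]
s=np.array([[539,295],[607,244],[457,355],[481,175]])/4+[235,150]
def w(p,M): c,q=np.cos(p[2]),np.sin(p[2]); M=np.atleast_2d(M); return np.c_[p[0]+c*M[:,0]-q*M[:,1],p[1]+q*M[:,0]+c*M[:,1],M[:,2]]
def res(p,a=1,b=1): return np.r_[a*(proj('top0',w(p,M))-t).ravel(), b*(proj('scene0',w(p,M[:4]))-s).ravel()]
def lid(th,x=-107,z=11,y=0): return np.array([98+x*np.cos(th)+z*np.sin(th),55+y,92-x*np.sin(th)+z*np.cos(th)])/1000
if __name__=='__main__':
    for ab in((1,1),(1,0),(0,1)):
        r=least_squares(res,[.45,.1,-.23],args=ab); print(r.x,np.round(r.fun,1))
    p=least_squares(res,[.45,.1,-.23]).x; np.save('p.npy',p)
    for th in(.7,.75,.8,.85,.9,.95,1.0,1.05):
        P=w(p,[lid(th,-117.5,11,52),lid(th,-117.5,11,-52)]); print(th,((proj('scene0',P)-[235,150])*4).round().tolist(),((proj('top0',P)-[235,140])*4.25).round().tolist())
E
python3 fit.py
```

```text
[ 0.55725485  0.08713165 -0.2409131 ] [-0.9  0.6 -0.7  0.5 -0.8  0.5 -0.2  0.1 -0.6 -1.2  0.8 -0.4  0.2 -1.3
  0.3 -1.3  0.5 -1.1 -0.4  0.4]
[ 0.55723679  0.08613907 -0.23494388] [-0.3  0.6 -0.1  0.4 -0.3  0.7  0.2 -0.1 -0.6 -0.9  1.  -0.8  0.  -0.
  0.  -0.   0.  -0.  -0.   0. ]
[ 0.55658337  0.08934832 -0.2529815 ] [-0.   0.  -0.   0.  -0.   0.  -0.   0.  -0.  -0.   0.   0.  -0.  -0.3
  0.4 -0.3 -0.2 -0.2 -0.2  1.1]
0.7 [[212.0, 142.0], [355.0, 65.0]] [[151.0, 197.0], [339.0, 241.0]]
0.75 [[205.0, 132.0], [349.0, 56.0]] [[152.0, 188.0], [341.0, 232.0]]
0.8 [[198.0, 122.0], [342.0, 47.0]] [[153.0, 178.0], [342.0, 223.0]]
0.85 [[191.0, 113.0], [336.0, 38.0]] [[155.0, 169.0], [345.0, 213.0]]
0.9 [[184.0, 104.0], [329.0, 30.0]] [[156.0, 159.0], [347.0, 203.0]]
0.95 [[177.0, 95.0], [322.0, 22.0]] [[158.0, 149.0], [349.0, 193.0]]
1.0 [[169.0, 86.0], [315.0, 14.0]] [[160.0, 138.0], [351.0, 183.0]]
1.05 [[161.0, 78.0], [307.0, 7.0]] [[162.0, 128.0], [354.0, 173.0]]
```

Emit:
jog_arm:
  deltas:
    - [[0, 0, 0, 0], [0, 0, 0, 0], [0, 0, 0, 0], [0, 0, 0, 0]]
  grip: 0

```text
t: 0.6
eef_pos: [0.1929, -0.6468, 0.2266]
ee_rot: [3.142, 0.0, -2.852]
force: [0.7, 0.2, 0.8]
width: 0.053
gripper_force: 0.0
```

```bash
cat > mv.py <<'E'
from fit import *
def go(T,yaw=None,p=None):
    "units from present pose to tester-frame point T (mm), tool y along tester y"
    p=np.load('p.npy') if p is None else p; s=arm.get_state(); x=w(p,np.array(T)/1000)[0]
    y0=s['ee_rot'][2]; R=Rot.from_euler('xyz',[np.pi,0,y0]).as_matrix()
    d=R.T@(x-s['eef_pos'])/.06; tt=p[2]+np.pi-y0; tt=(tt+np.pi)%(2*np.pi)-np.pi
    return x.round(4), d.round(3), round(-np.degrees(tt)/5,2)
def here():
    p=np.load('p.npy'); s=arm.get_state(); d=s['eef_pos']-[p[0],p[1],0]; c,q=np.cos(p[2]),np.sin(p[2])
    return np.round([1000*(c*d[0]+q*d[1]),1000*(-q*d[0]+c*d[1]),1000*d[2]],1)
E
python3 - <<'E'
from mv import *
print(go([16,-100,200]),go([-100,-350,220]))
E
```

```text
(array([ 0.5489, -0.0138,  0.2   ]), array([-8.702,  8.415,  0.443]), np.float64(6.08)) (array([ 0.3766, -0.2289,  0.22  ]), array([-4.926,  5.8  ,  0.109]), np.float64(6.08))
```

Emit:
jog_arm:
  deltas:
    - [[-0.3, 0.3, 0, 0.3], [-0.9, 0.9, 0, 0.8], [-1.5, 1.5, 0, 1.3], [-2.1, 2.1, 0, 1.8], [-2.7, 2.7, 0, 2.3], [-3.3, 3.3, 0, 2.8], [-3.9, 3.8, 0, 3.3], [-4.5, 4.3, 0, 3.8]]

```text
t: 1.6
eef_pos: [0.3786, -0.3211, 0.227]
ee_rot: [-3.141, 0.001, 3.098]
force: [0.3, 0.0, 0.7]
width: 0.0002
gripper_force: 0.0
```

Run:
```python
from mv import *
print(go([16,-100,200]),here())
```

```text
(array([ 0.5489, -0.0138,  0.2   ]), array([-2.616,  5.239,  0.45 ]), np.float64(2.27)) [ -76.1 -439.1  227. ]
```

Emit:
jog_arm:
  deltas:
    - [[-0.4, 0.8, 0, 0.4], [-0.8, 1.6, 0, 0.8], [-1.2, 2.4, 0, 1.2], [-1.6, 3.2, 0, 1.6], [-2.0, 4.0, 0, 2.0], [-2.4, 4.7, 0, 2.27], [-2.6, 5.2, 0, 2.27], [-2.6, 5.2, 0, 2.27]]

```text
t: 2.6
eef_pos: [0.5476, -0.0153, 0.2263]
ee_rot: [3.142, -0.0, 2.904]
force: [-0.7, -0.7, 0.4]
width: 0.0008
gripper_force: 0.0
```

Run:
```python
from mv import *
print(go([16,-100,100]),here())
snap('wrist','w1')
d=cv2.imread('pics/w1.png')
p=np.load('p.npy')
for P in ([14,-90,82],[0,-90,69],[-89,-30,62],[-89,-95,62]): print(P,proj('w1',w(p,np.array(P)/1000)).round(0))
```

```text
(array([ 0.5489, -0.0138,  0.1   ]), array([-0.015,  0.03 ,  2.105]), np.float64(0.04)) [  15.1 -101.8  226.3]
[14, -90, 82] [[337. 185.]]
[0, -90, 69] [[337. 169.]]
[-89, -30, 62] [[396.  83.]]
[-89, -95, 62] [[333.  82.]]
```

View pics/w1.png

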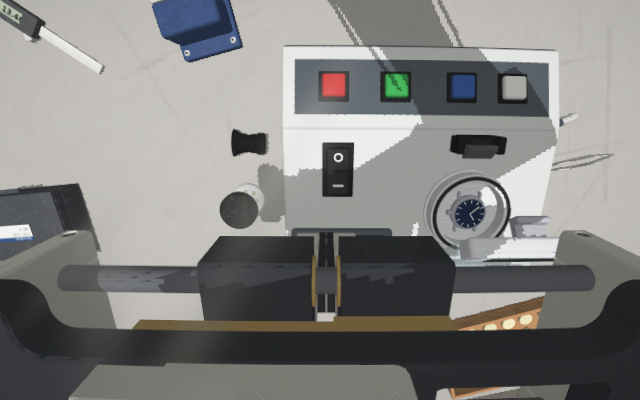

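The wrist picture shows the tester upright. Red is at (334,86), green (396.5,86), blue (462,87), the rocker frame centre (338,169) and its white bar (337.5,185.5). The lid bar is at the lower right, clear of the gripper. I'll refit with these points.

Run:
```python
from mv import *
Mw=np.array([[-89,-95,62],[-89,-30,62],[-89,40,62],[0,-90,69],[14,-90,82]])/1000
tw=np.array([[334,86],[396.5,86],[462,87],[338,169],[337.5,185.5]])
f=lambda p:(proj('w1',w(p,Mw))-tw).ravel()
r=least_squares(f,np.load('p.npy'));print(r.x,r.fun.round(1))
r2=least_squares(lambda p:np.r_[f(p),res(p)],r.x);print(r2.x,r2.fun.round(1))
s=arm.get_state();R=Rot.from_euler('xyz',s['ee_rot']).as_matrix()
for o in([0,0,0],[0,.021,0],[0,-.021,0],[.0095,0,0],[-.0095,0,0],[0,.021,-.05],[0,-.021,-.05]): print(o,proj('w1',s['eef_pos']+R@np.array(o)).round())
print(cam('w1')[2]-s['eef_pos'],cam('w1')[3].round(2).tolist())
```

```text
[ 0.55975351  0.08698549 -0.24581427] [-0.5 -1.6  0.2 -0.7  1.8 -0.4 -1.   2.1 -0.3  1.1]
[ 0.55902572  0.0870866  -0.24253337] [-0.9 -2.  -0.2 -1.4  1.5 -1.3 -1.1  1.7 -0.4  0.7 -0.9 -0.  -0.8 -0.1
 -0.9 -0.2 -0.2 -0.5 -0.5 -1.9  0.9 -0.9 -0.5 -1.5 -0.4 -1.5 -0.3 -1.3
 -1.   0.2]
[0, 0, 0] [[324. 246.]]
[0, 0.021, 0] [[359. 246.]]
[0, -0.021, 0] [[288. 246.]]
[0.0095, 0, 0] [[324. 231.]]
[-0.0095, 0, 0] [[324. 260.]]
[0, 0.021, -0.05] [[372. 298.]]
[0, -0.021, -0.05] [[274. 297.]]
[-0.07437562  0.01920369  0.15842746] [[0.23, 0.93, 0.28], [0.97, -0.23, -0.07], [0.0, 0.29, -0.96]]
```

Run:
```python
from mv import *
np.save('p.npy',[.5592,.0871,-.243])
print(go([17,-99,90]),here())
```

```text
(array([ 0.5519, -0.0131,  0.09  ]), array([-0.067,  0.072,  2.273]), np.float64(0.06)) [  13.  -103.3  226.4]
```

Emit:
jog_arm:
  deltas:
    - [[-0.07, 0.05, 0.4, 0], [-0.07, 0.06, 0.9, 0], [-0.07, 0.07, 1.4, 0], [-0.07, 0.07, 1.8, 0], [-0.07, 0.07, 2.1, 0], [-0.07, 0.07, 2.25, 0], [-0.07, 0.07, 2.25, 0]]

```text
t: 3.52
eef_pos: [0.5515, -0.0147, 0.0915]
ee_rot: [-3.141, -0.001, 2.901]
force: [-0.0, 0.8, 0.2]
width: 0.0007
gripper_force: 0.0
```

Emit:
jog_arm:
  deltas:
    - [[0, 0, 0.03, 0], [0, 0, 0.06, 0], [0, 0, 0.09, 0], [0, 0, 0.12, 0], [0, 0, 0.14, 0], [0, 0, 0.16, 0], [0, 0, 0.16, 0]]

```text
t: 4.4
eef_pos: [0.5515, -0.0142, 0.0816]
ee_rot: [-3.141, -0.001, 2.902]
force: [0.1, -0.7, 0.1]
width: 0.0007
gripper_force: 0.0
```

Emit:
jog_arm:
  deltas:
    - [[0, 0, 0.015, 0], [0, 0, 0.03, 0], [0, 0, 0.03, 0]]

```text
t: 4.78
eef_pos: [0.5517, -0.0142, 0.08]
ee_rot: [-3.141, -0.0, 2.902]
force: [0.6, -0.3, -0.3]
width: 0.0006
gripper_force: 0.0
```

Emit:
jog_arm:
  deltas:
    - [[0, 0, 0.015, 0], [0, 0, 0.025, 0], [0, 0, 0.025, 0]]

```text
t: 5.15
eef_pos: [0.5518, -0.0142, 0.0786]
ee_rot: [-3.142, -0.0, 2.902]
force: [0.3, 0.1, 0.9]
width: 0.0002
gripper_force: 0.0
```

Emit:
jog_arm:
  deltas:
    - [[0, 0, 0.01, 0], [0, 0, 0.02, 0], [0, 0, 0.02, 0]]

```text
t: 5.52
eef_pos: [0.5518, -0.0141, 0.0774]
ee_rot: [-3.142, -0.0, 2.902]
force: [-0.9, 0.2, -0.7]
width: 0.0002
gripper_force: 0.0
```

Run:
```python
from mv import *
snap('wrist','w2');print(here(),arm.get_state()['force'])
a=cv2.imread('pics/w2.png')
p=np.load('p.npy');print(proj('w2',w(p,np.array([[24,-90,77],[0,-90,69],[-24,-90,80]])/1000)))
cv2.imwrite('pics/w2c.png',cv2.resize(a[100:350,180:500],None,fx=2.4,fy=2.4,interpolation=cv2.INTER_CUBIC))
```

```text
[  17.2 -100.1   77.4] [-0.10846575 -0.53074722  0.15037182]
[[342.38978791 256.54597098]
 [342.46659685 214.0483612 ]
 [344.44251079 178.99101443]]
```

View pics/w2c.png

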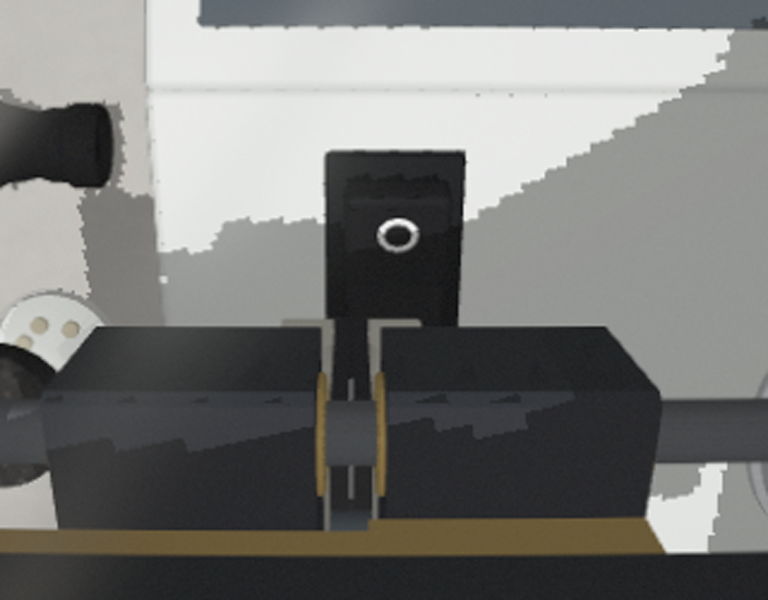

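The crop shows the fingers over the far wing. The near wing's ring is at (398,236) in the crop, which is full picture (346,198). I'll check that against the on and off geometry.

Run:
```python
from mv import *
p=np.load('p.npy')
for f in('w1','w2'):
  print(f,proj(f,w(p,np.array([[-14,-90,82],[-16,-90,77],[-24,-90,77],[-22,-90,83],[-30,-90,69],[-30,-90,66]])/1000)).round(1).tolist())
```

```text
w1 [[337.6, 159.9], [337.5, 157.2], [337.6, 149.5], [337.8, 152.3], [337.4, 142.9], [337.3, 142.6]]
w2 [[344.3, 197.8], [343.8, 191.8], [344.1, 177.8], [344.7, 183.9], [343.5, 164.3], [343.2, 163.4]]
```

The ring at row 198 and the near-end edge at row 183 match the "on" prediction (197.8 and 183.9), where "off" would give 191.8 and 177.8. The rocker is on. Next I'll lift and go over the lid bar.

Run:
```python
from mv import *
print(go([38,55,215]),go([17,-100,215]))
for th in np.r_[1.05:0:-.075,0,-.012]:
    e=lid(th,-117.5)*1000; print(round(th,3),'tip x,z mm',(e[0]+5).round(1),e[2].round(1),'units from (38,215):',((38-e[0]-5)/60).round(3),((215-e[2])/60).round(3))
```

```text
(array([0.6093, 0.1313, 0.215 ]), array([-0.355,  2.583, -2.293]), np.float64(0.04)) (array([ 0.5516, -0.0141,  0.215 ]), array([ 3.000e-03,  1.000e-03, -2.293e+00]), np.float64(0.04))
1.05 tip x,z mm 54.1 199.4 units from (38,215): -0.268 0.26
0.975 tip x,z mm 46.2 195.4 units from (38,215): -0.136 0.326
0.9 tip x,z mm 38.6 190.9 units from (38,215): -0.01 0.402
0.825 tip x,z mm 31.3 185.8 units from (38,215): 0.111 0.487
0.75 tip x,z mm 24.5 180.1 units from (38,215): 0.225 0.581
0.675 tip x,z mm 18.1 174.0 units from (38,215): 0.331 0.683
0.6 tip x,z mm 12.2 167.4 units from (38,215): 0.429 0.793
0.525 tip x,z mm 6.8 160.4 units from (38,215): 0.519 0.91
0.45 tip x,z mm 2.0 153.0 units from (38,215): 0.6 1.033
0.375 tip x,z mm -2.3 145.3 units from (38,215): 0.672 1.162
0.3 tip x,z mm -6.0 137.2 units from (38,215): 0.733 1.296
0.225 tip x,z mm -9.1 128.9 units from (38,215): 0.785 1.434
0.15 tip x,z mm -11.5 120.4 units from (38,215): 0.826 1.576
0.075 tip x,z mm -13.3 111.8 units from (38,215): 0.856 1.72
0.0 tip x,z mm -14.5 103.0 units from (38,215): 0.875 1.867
0.0 tip x,z mm -14.5 103.0 units from (38,215): 0.875 1.867
-0.012 tip x,z mm -14.6 101.6 units from (38,215): 0.877 1.89
```

Emit:
jog_arm:
  deltas:
    - [[0, 0, -0.1, 0], [0, 0, -0.4, 0], [0, 0, -0.9, 0], [0, 0, -1.4, 0], [0, 0, -1.9, 0], [0, 0, -2.2, 0], [0, 0, -2.3, 0], [0, 0, -2.3, 0]]

```text
t: 6.58
eef_pos: [0.5518, -0.0141, 0.2155]
ee_rot: [3.141, 0.0, 2.902]
force: [0.1, 0.6, -0.6]
width: 0.0006
gripper_force: 0.0
```

Emit:
jog_arm:
  deltas:
    - [[-0.05, 0.4, 0, 0], [-0.1, 0.9, 0, 0], [-0.2, 1.5, 0, 0], [-0.3, 2.0, 0, 0], [-0.35, 2.4, 0, 0], [-0.35, 2.58, 0, 0], [-0.35, 2.58, 0, 0]]

```text
t: 7.45
eef_pos: [0.6089, 0.1316, 0.2151]
ee_rot: [-3.141, -0.001, 2.902]
force: [0.1, -0.9, 0.1]
width: 0.0003
gripper_force: 0.0
```

Run:
```python
from mv import *
snap('scene','s2');print(here())
a=cv2.imread('pics/s2.png')
cv2.imwrite('pics/s2c.png',cv2.resize(a[110:260,225:425],None,fx=4,fy=4,interpolation=cv2.INTER_CUBIC))
p=np.load('p.npy')
for th in(.8,.85,.9,.95,1.0):
    P=w(p,[lid(th,-117.5,11,52),lid(th,-117.5,11,-52)]); print(th,((proj('s2',P)-[225,110])*4).round().tolist())
```

```text
[ 37.5  54.5 215.3]
0.8 [[235.0, 281.0], [379.0, 206.0]]
0.85 [[228.0, 272.0], [373.0, 197.0]]
0.9 [[220.0, 262.0], [366.0, 189.0]]
0.95 [[213.0, 254.0], [359.0, 181.0]]
1.0 [[206.0, 245.0], [352.0, 173.0]]
```

View pics/s2c.png

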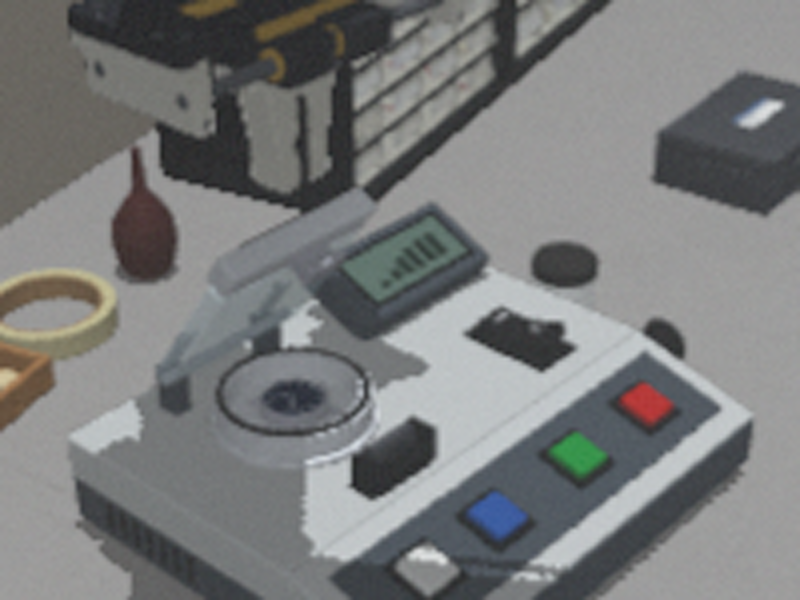

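The rocker's near end now stands raised, so it is on. The lid edge runs (215,262)–(362,188), giving θ ≈ 0.92, with the fingertip above it. Next I'll follow the arc down.

Emit:
jog_arm:
  deltas:
    - [[0, 0, 0.15, 0], [0, 0, 0.3, 0], [0, 0, 0.38, 0], [0.05, 0, 0.45, 0], [0.11, 0, 0.5, 0], [0.17, 0, 0.55, 0], [0.22, 0, 0.6, 0], [0.28, 0, 0.65, 0]]

```text
t: 8.5
eef_pos: [0.5922, 0.1351, 0.177]
ee_rot: [3.141, 0.0, 2.902]
force: [-1.6, 0.8, 3.5]
width: 0.0005
gripper_force: 1.6
```

Emit:
jog_arm:
  deltas:
    - [[0.05, 0, 0.05, 0], [0.1, 0, 0.1, 0], [0.15, 0, 0.155, 0], [0.2, 0, 0.21, 0], [0.24, 0, 0.27, 0], [0.28, 0, 0.33, 0], [0.32, 0, 0.39, 0], [0.32, 0, 0.39, 0]]

```text
t: 9.5
eef_pos: [0.5738, 0.1398, 0.1527]
ee_rot: [-3.141, -0.0, 2.902]
force: [0.3, 0.4, 0.3]
width: 0.0004
gripper_force: 0.0
```

Run:
```python
from mv import *
snap('scene','s3');print(here())
a=cv2.imread('pics/s3.png')
cv2.imwrite('pics/s3c.png',cv2.resize(a[110:260,225:425],None,fx=4,fy=4,interpolation=cv2.INTER_CUBIC))
p=np.load('p.npy')
for th in(.4,.45,.5,.6,.8,.9):
    P=w(p,[lid(th,-117.5,11,52),lid(th,-117.5,11,-52)]); print(th,((proj('s3',P)-[225,110])*4).round().tolist())
```

```text
[  1.6  54.7 152.9]
0.4 [[281.0, 366.0], [422.0, 284.0]]
0.45 [[277.0, 355.0], [418.0, 274.0]]
0.5 [[272.0, 344.0], [413.0, 264.0]]
0.6 [[261.0, 322.0], [403.0, 244.0]]
0.8 [[235.0, 281.0], [379.0, 206.0]]
0.9 [[220.0, 262.0], [366.0, 189.0]]
```

View pics/s3c.png

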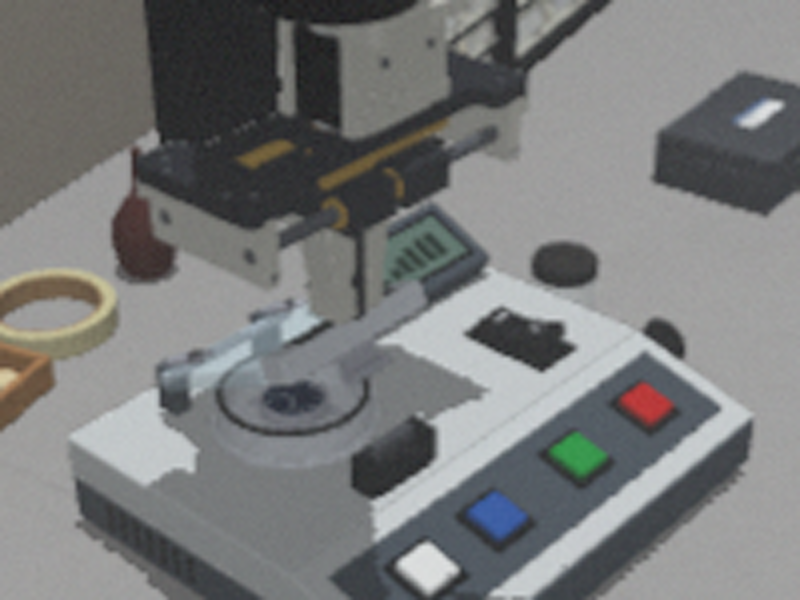

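The lid follows: its edge runs (265,355)–(415,280), θ ≈ 0.45, with the fingers on the bar. Continuing down.

Emit:
jog_arm:
  deltas:
    - [[0.04, 0, 0.07, 0], [0.075, 0, 0.14, 0], [0.11, 0, 0.21, 0], [0.14, 0, 0.29, 0], [0.165, 0, 0.37, 0], [0.19, 0, 0.45, 0], [0.21, 0, 0.53, 0], [0.22, 0, 0.57, 0]]

```text
t: 10.55
eef_pos: [0.5611, 0.1429, 0.1185]
ee_rot: [-3.141, -0.0, 2.902]
force: [-2.0, 0.7, 1.4]
width: 0.0005
gripper_force: 0.8
```

Emit:
jog_arm:
  deltas:
    - [[0.01, 0, 0.04, 0], [0.02, 0, 0.08, 0], [0.03, 0, 0.12, 0], [0.035, 0, 0.16, 0], [0.04, 0, 0.2, 0], [0.04, 0, 0.2, 0]]

```text
t: 11.3
eef_pos: [0.5589, 0.1435, 0.1065]
ee_rot: [-3.141, -0.0, 2.902]
force: [0.5, -0.6, 1.2]
width: 0.0005
gripper_force: 0.1
```

Emit:
jog_arm:
  deltas:
    - [[0, 0, 0.015, 0], [0, 0, 0.03, 0], [0, 0, 0.045, 0], [0, 0, 0.05, 0], [0, 0, 0.05, 0]]

```text
t: 11.92
eef_pos: [0.5589, 0.1434, 0.1038]
ee_rot: [-3.142, -0.0, 2.902]
force: [-0.0, 1.4, -0.4]
width: 0.0004
gripper_force: 0.0
```

Emit:
jog_arm:
  deltas:
    - [[0, 0, 0.01, 0], [0, 0, 0.02, 0], [0, 0, 0.02, 0]]

```text
t: 12.3
eef_pos: [0.5589, 0.1435, 0.1027]
ee_rot: [3.142, 0.0, 2.902]
force: [-0.6, 0.8, 0.4]
width: 0.0006
gripper_force: 0.4
```

Emit:
jog_arm:
  deltas:
    - [[0, 0, 0.01, 0], [0, 0, 0.015, 0], [0, 0, 0.015, 0]]

```text
t: 12.68
eef_pos: [0.5589, 0.1435, 0.1018]
ee_rot: [3.142, -0.0, 2.902]
force: [-1.4, 0.4, 2.2]
width: 0.0007
gripper_force: 0.8
```

Run:
```python
from mv import *
print(here(),[arm.get_state()['force'].round(2).tolist()])
```

```text
[-13.9  54.7 101.8] [[-1.39, 0.45, 2.22]]
```

Emit:
jog_arm:
  deltas:
    - [[0, 0, 0.01, 0], [0, 0, 0.01, 0], [0, 0, 0.01, 0]]

```text
t: 13.05
eef_pos: [0.5589, 0.1435, 0.1011]
ee_rot: [-3.142, -0.0, 2.902]
force: [-1.0, 0.3, 0.6]
width: 0.0007
gripper_force: 0.5
```

Emit:
jog_arm:
  deltas:
    - [[0, 0, 0.01, 0], [0, 0, 0.01, 0], [0, 0, 0.01, 0]]

```text
t: 13.42
eef_pos: [0.559, 0.1435, 0.1009]
ee_rot: [3.142, 0.0, 2.902]
force: [-2.2, 0.6, 5.7]
width: 0.0006
gripper_force: 2.5
```

Emit:
jog_arm:
  deltas:
    - [[0, 0, -0.03, 0], [0, 0, -0.1, 0], [0, 0, -0.2, 0], [0, 0, -0.4, 0], [0, 0, -0.6, 0], [0, 0, -0.6, 0]]

```text
t: 14.18
eef_pos: [0.5597, 0.1439, 0.1381]
ee_rot: [3.14, 0.002, 2.902]
force: [-0.2, 0.2, 0.0]
width: 0.0003
gripper_force: 0.0
```

Run:
```python
from mv import *
snap('scene','s4');print(here())
a=cv2.imread('pics/s4.png')
cv2.imwrite('pics/s4c.png',cv2.resize(a[110:260,225:425],None,fx=4,fy=4,interpolation=cv2.INTER_CUBIC))
p=np.load('p.npy')
for th in(0,.1,.2,.3):
    P=w(p,[lid(th,-117.5,11,52),lid(th,-117.5,11,-52)]); print(th,((proj('s4',P)-[225,110])*4).round().tolist())
print(go([-40,-30,160]),go([-89,-30,110]))
```

```text
[-13.6  55.  137.3]
0 [[305.0, 450.0], [440.0, 364.0]]
0.1 [[301.0, 430.0], [438.0, 345.0]]
0.2 [[296.0, 409.0], [434.0, 325.0]]
0.3 [[290.0, 387.0], [429.0, 305.0]]
(array([0.5132, 0.0676, 0.16  ]), array([ 0.444, -1.415, -0.378]), np.float64(0.04)) (array([0.4656, 0.0794, 0.11  ]), array([ 1.261, -1.412,  0.455]), np.float64(0.04))
```

View pics/s4c.png

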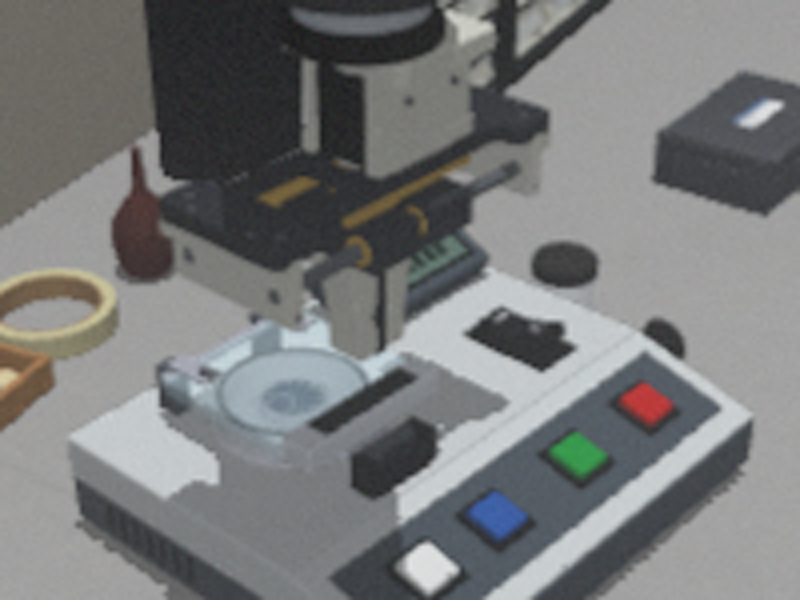

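The lid stays shut: its front edge runs about (302,445)–(437,362), θ ≈ 0–0.02, with the finger clear above. Next is the green key.

Emit:
jog_arm:
  deltas:
    - [[0.1, -0.1, -0.1, 0], [0.4, -0.4, -0.1, 0], [0.7, -0.8, -0.1, 0], [1.0, -1.1, 0, 0], [1.25, -1.3, 0.3, 0], [1.34, -1.41, 0.6, 0], [1.34, -1.41, 0.9, 0], [1.34, -1.41, 0.9, 0]]

```text
t: 15.22
eef_pos: [0.4594, 0.0796, 0.0818]
ee_rot: [-3.14, -0.002, 2.901]
force: [0.6, -0.6, -0.3]
width: 0.0003
gripper_force: 0.0
```

Run:
```python
from mv import *
print(here(),go([-94,-30,66]))
```

```text
[-95.  -31.3  81.8] (array([0.4607, 0.0806, 0.066 ]), array([-0.017,  0.021,  0.263]), np.float64(0.03))
```

Approach to 64 mm, then press along the key's normal.

Emit:
jog_arm:
  deltas:
    - [[-0.02, 0.02, 0.1, 0], [-0.02, 0.02, 0.2, 0], [-0.02, 0.02, 0.26, 0], [-0.02, 0.02, 0.3, 0], [-0.02, 0.02, 0.3, 0]]

```text
t: 15.85
eef_pos: [0.4622, 0.0813, 0.0645]
ee_rot: [-3.141, -0.0, 2.902]
force: [1.1, 0.2, 0.3]
width: 0.0002
gripper_force: 0.0
```

Emit:
jog_arm:
  deltas:
    - [[-0.005, 0, 0.015, 0], [-0.01, 0, 0.03, 0], [-0.012, 0, 0.045, 0], [-0.015, 0, 0.06, 0], [-0.015, 0, 0.06, 0]]

```text
t: 16.48
eef_pos: [0.4632, 0.0811, 0.061]
ee_rot: [3.142, 0.0, 2.902]
force: [-0.2, -0.2, 2.5]
width: 0.0002
gripper_force: 1.4
```

Emit:
jog_arm:
  deltas:
    - [[-0.003, 0, 0.015, 0], [-0.005, 0, 0.02, 0], [-0.005, 0, 0.02, 0]]

```text
t: 16.85
eef_pos: [0.4635, 0.081, 0.0598]
ee_rot: [3.142, 0.0, 2.902]
force: [-0.1, -0.6, 3.8]
width: 0.0003
gripper_force: 1.8
```

Emit:
jog_arm:
  deltas:
    - [[-0.003, 0, 0.01, 0], [-0.005, 0, 0.02, 0], [-0.005, 0, 0.02, 0]]

```text
t: 17.23
eef_pos: [0.4638, 0.081, 0.0588]
ee_rot: [3.142, 0.0, 2.902]
force: [-0.8, 0.2, 7.2]
width: 0.0003
gripper_force: 3.8
```

Emit:
jog_arm:
  deltas:
    - [[-0.002, 0, 0.01, 0], [-0.003, 0, 0.015, 0], [-0.003, 0, 0.015, 0]]

```text
t: 17.6
eef_pos: [0.4639, 0.0809, 0.0584]
ee_rot: [3.141, 0.0, 2.902]
force: [-4.0, -0.0, 14.8]
width: 0.0007
gripper_force: 7.4
```

The force jump shows the key is at its stop, so I'll release it and retreat upward.

Emit:
jog_arm:
  deltas:
    - [[0.01, 0, -0.05, 0], [0.03, 0, -0.12, 0], [0.05, 0, -0.3, 0], [0.05, 0, -0.7, 0], [0.05, 0, -1.2, 0], [0.05, 0, -1.7, 0], [0.05, 0, -2.0, 0], [0.05, 0, -2.0, 0]]

```text
t: 18.6
eef_pos: [0.4615, 0.082, 0.1793]
ee_rot: [3.139, 0.002, 2.902]
force: [-0.5, -0.0, -1.0]
width: 0.0005
gripper_force: 0.0
```

Run:
```python
from mv import *
snap('scene','s5');print(here(),arm.get_state()['force'])
a=cv2.imread('pics/s5.png')
cv2.imwrite('pics/s5c.png',cv2.resize(a[110:260,225:425],None,fx=4,fy=4,interpolation=cv2.INTER_CUBIC))
```

```text
[-94.2 -28.9 178.1] [-0.99473444 -0.47196466 -0.91049878]
```

View pics/s5c.png

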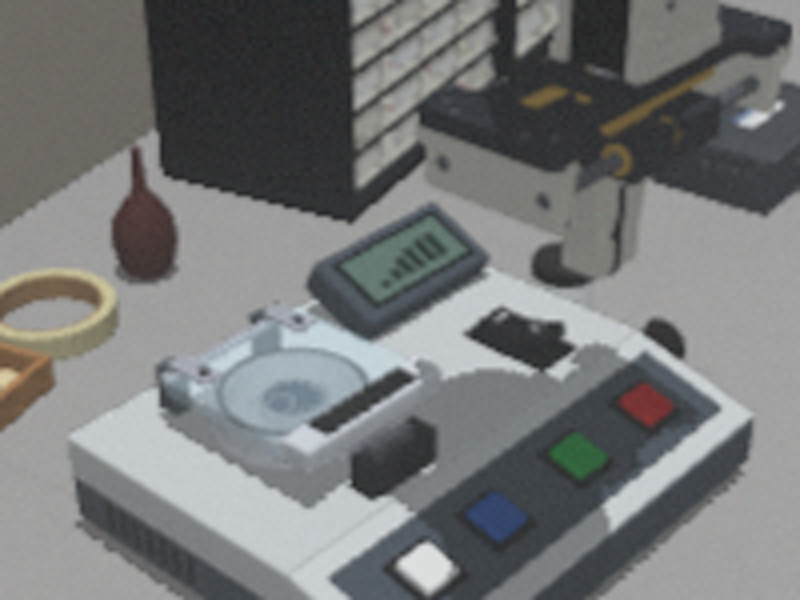

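The lid is shut under the catch, the rocker is on (near end raised at (550,325)), the green key is back out at (578,457), and the arm is clear.

```bash
python3 -c "
from station import arm
print(arm.job_done())"
```

```text
the job is handed in; nothing more can be done
None
```

I switched the tester on, pushed the lid down until it held shut, pressed the green start key to its stop and released it, then handed the job in at about 19 s with the arm clear; the verdict was not shown.

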